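# Collect the gold guitar hardware in the parts tray

## Task

Gather the three gold guitar parts (pickup, bridge and knob) into the wooden parts tray, each lying flat, right way up and squarely on the white silhouette of its own shape. The knob sits inside the blue roll of tape on the round cork mat: lift the roll off, take the knob, and put the roll back flat in the middle of the cork mat. Leave the chrome pickup and the chrome bridge where they are.

Things in the scene. Friction and masses are not known exactly. Their poses are not given: they have to be found in the camera images.
- gold_pickup: Gold (brass-coloured) covered guitar pickup, a box 70 mm long (its x) x 38 mm wide (its y) x 20 mm high with a row of six dark screw dots on top; lies flat on the bench. Origin: centre of the underside. 0.1 to 0.2 kg; take it across the 38 mm.
- gold_bridge: Gold guitar bridge, a bar 90 mm long (its x) x 14 mm wide (its y) x 14 mm high with a round thumbwheel of 18 mm diameter, 6 mm high, at each end (38 mm from the centre) and six small black saddles on top; lies flat on the bench. Origin: centre of the underside. About 0.1 kg; take it across the 14 mm at the middle.
- gold_knob: Gold cylindrical control knob, 19 mm diameter x 17 mm high, black dot on top; stands on the cork mat inside the hole of the tape roll, anywhere in that hole, too close for fingers until the roll is lifted off. Origin: centre of the underside. About 30 g.
- tape_roll: Blue roll of masking tape with cardboard core, rigid, lying flat in about the middle of the cork mat: 62 mm outer diameter, 44 mm hole right through, 24 mm high; can be taken across its 62 mm. Origin: centre of its underside. About 60 g. The bench some 85 mm beyond either short end of the tray, left and right, is kept clear: room to park the roll.
- cork_mat: Round cork mat fixed to the bench, 84 mm diameter, 4 mm thick. Origin: centre of its underside, on the bench, so its top is 4 mm above.
- bay_pickup: Black foam pad, white 70 x 38 mm silhouette of the pickup at its centre, long along the pad's x. One of three pads, in shuffled order, side by side (along their y, 104 mm apart centre to centre) in one fixed wooden tray. Pad 124 (x) x 97 (y) x 3 mm. Origin: centre of its underside, 3 mm above the bench; its top is 6 mm above the bench.
- bay_bridge: Same kind of pad in the same tray, with the white silhouette of the bridge (90 x 14 mm bar with round 18 mm ends, long along the pad's x) at its centre. Origin and heights as for bay_pickup. The tray is 140 x 320 mm outside (320 along the pads' y); its outer lip stands 10 mm above the bench, the dividers between pads 8 mm.
- bay_knob: The same kind of pad in the same tray, with the white silhouette of the knob (a 20 mm disc) at its centre. Origin and heights as for bay_pickup.
- chrome_pickup: Silver chrome pickup lying on the bench, same shape and size as the gold one. Does not belong in the tray; leave it. Origin: centre of the underside.
- chrome_bridge: Silver chrome bridge lying on the bench, same shape and size as the gold one. Does not belong in the tray; leave it. Origin: centre of the underside.
Things that resemble listed ones, but are neither listed nor needed, are in the scene too. Leave any green look-alike of the gold_pickup alone. Several things look just like the tape_roll: the one meant starts farthest from the robot's base.

How it is judged:
By the outcome, as a careful person would: the job done as asked, in the order asked, and still so for the second after the job is handed in, with the robot touching nothing.
It also fails if it takes over 120 s, if anything falls off the work surface, if the arm or the gripper's body presses on something with over 40 N, if the wrist force passes 120 N, or if a joint passes its speed limit or range.

## Robot

A 6-joint arm with a two-finger parallel gripper is mounted at the origin on the work surface. World frame = base frame: x ahead of the robot, y to its left, z up, the work surface at z = 0. Lengths are in m, angles in rad, forces in N, time in s.
With the tool pointing down it reaches from about 0.35 to 0.85 m from the base axis. Payload 8.1 kg.
Tool frame: the origin (TCP) lies at the very end of the fingers, on their centre line; the grasp point (between the pads) lies 19 mm behind it; z points along the fingers, y is the line along which they close (so a half turn about z gives the same grasp; the last joint's range is limited). The gripper opens to 93 mm and grips with 3 to 60 N. Pads are 15 mm wide; open, the fingers measure 128 mm over their backs; the gripper's body (75 mm by 188 mm) begins 65 mm behind the grasp point.
Start: joints at [-1.339, 0.13, 1.488, -0, 1.523, -0.085], TCP at [0.187, -0.57, 0.219] pointing down, gripper open.
Joint ranges: [-2.96, 2.96], [-0.89, 2.26], [0.02, 2.5], [-1.34, 4.48], [0, 2.73], [-2.66, 2.66]. Speed limits (rad/s): [2.39, 2.39, 2.79, 3.14, 3.14, 3.14].

## Interface

Orientations are given as a rotation vector (axis times angle).
In Python, from plant import monitor, eyes, ticket gives the robot as it stands.
- The arm moves only by the tool arm_command, never from a script. Its argument "deltas" is a list that holds one entry, the list of rows, each a list of 6 numbers: the shift along the world's x, y, z in cm, then the turn, a rotation vector about the world's x, y, z in degrees. In form: [[[tx, ty, tz, rx, ry, rz], ...]]. A call has 1 to 12 rows; each row shifts and turns the commanded pose from where the row before left it; what a row does not reach is not made up. A row lasts 1/12 s, in which the tool goes at most 41.7 mm and 7.16 degrees, less where a joint would pass 70% of its speed; a pose out of reach is approached as far as the arm can. A call is refused whole if a number of a shift passes 4.17 or a number of a turn 7.16, either way. A call with a gripper value outside its range is refused whole. "gripper" is the opening, from -1 (shut) to 1 (fully open), set as the call begins (left out, the last holds). The fingers move at their own pace and stop on an object; "squeeze" is the grip in N (left out, the last holds). Time passes only in rows, so rows that do not move let the fingers close. It gives the time, the measured TCP pose, the force, the opening and the grip force at its end, in the units of the state.
- monitor.read_state(): the state, without advancing time (a new reading comes with each control period).
- eyes.read_camera(name): name is "scene" or "top"; returns the picture (420x560x3 uint8, blue, green, red); there is no depth.
- eyes.camera_model(name): a dict with "fx", "fy", "cx", "cy" (pixels), "rvec" (rotation vector, rad) and "tvec" (3), from world to camera coordinates, as OpenCV has them. Camera axes: x right, y down, z forward; pixel columns grow to the right and rows downward; lengths in m; the calibration is good to about 2 mm. A picture is of the moment at which its call begins. camera_model takes no time and is no camera call.
- ticket.close_job(): hands the job in; it is judged then, once.
The state is a dict: "t": time; "q": joint angles; "dq": joint speeds; "joint_torque": joint torques, N m; "tool_pos": TCP position; "orientation": TCP orientation; "force": force on the tool from outside, world axes, zero at the start; "wrist_torque": the same for the moment, N m; "opening": finger opening in m; "gripper_force": force on a finger pad.
Only numpy, scipy, OpenCV 4.12 (cv2) and the standard library are available. Lean on these libraries where they do the work, as an engineer would, in place of code of your own. Each camera call takes 0.05 s, during which the arm holds its last target. There are 200 camera calls.

## Working session

There is one attempt and no reset: what is moved stays moved. The work goes in short steps, Python scripts to look and compute and a tool call to move; the robot and the scene stay as the last step left them, time stands still between calls to the robot, and variables do not carry over. Pictures are saved under pics/ and viewed, at most 14 in all, crops included, and the job is handed in when it is done.

Besides the shell and the picture viewer there is one more tool, called after "Emit:" as name(argument=value, ...) on one line, values as JSON. arm_command: Moves the arm, as the interface text tells. Its arguments: {"type":"object","properties":{"deltas":{"type":"array"},"gripper":{"type":"number"},"squeeze":{"type":"number"}},"required":["deltas"]}

```bash
mkdir -p pics; ls; cat > h.py <<'E'
import numpy as np,cv2
from plant import monitor,eyes,ticket
def cam(n):
    m=eyes.camera_model(n);K=np.array([[m['fx'],0,m['cx']],[0,m['fy'],m['cy']],[0,0,1.]])
    return K,cv2.Rodrigues(np.array(m['rvec'],float))[0],np.array(m['tvec'],float).reshape(3)
def w(n,px,z):
    K,R,t=cam(n);px=np.atleast_2d(np.array(px,float))
    d=(np.linalg.inv(K)@np.c_[px,np.ones(len(px))].T).T@R
    c=-R.T@t
    return c+d*((z-c[2])/d[:,2])[:,None]
def p(n,P):
    K,R,t=cam(n);q=(np.atleast_2d(P)@R.T+t)@K.T
    return q[:,:2]/q[:,2:]
def warp(n,img,x0,x1,y0,y1,z,s=2000):
    # top-down rectified view: up=+x, left=+y ; s px per m
    W=int((y1-y0)*s);H=int((x1-x0)*s)
    src=p(n,[[x1,y1,z],[x1,y0,z],[x0,y0,z],[x0,y1,z]]).astype(np.float32)
    M=cv2.getPerspectiveTransform(src,np.float32([[0,0],[W,0],[W,H],[0,H]]))
    return cv2.warpPerspective(img,M,(W,H),flags=cv2.INTER_CUBIC)
E
python3 - <<'E'
from h import *
for n in('scene','top'):
    im=eyes.read_camera(n);cv2.imwrite(f'pics/{n}0.png',im)
    K,R,t=cam(n);print(n,K[0,0],-R.T@t)
    print(w(n,[[0,0],[559,0],[559,419],[0,419]],0).round(3))
a=cv2.imread('pics/top0.png');cv2.imwrite('pics/top0b.png',cv2.resize(a,(800,600),interpolation=cv2.INTER_CUBIC))
s=monitor.read_state();print(s['tool_pos'],s['orientation'],s['opening'],s['t'])
E
```

```text
pics
scene 461.6247095331047 [0.99809789 0.72746162 0.66387723]
[[ 0.611 -3.286  0.   ]
 [-3.204 -1.347  0.   ]
 [ 0.388  0.645  0.   ]
 [ 1.109  0.174  0.   ]]
top 426.8139872384753 [0.35932242 0.01186969 0.91863004]
[[ 0.959  0.64   0.   ]
 [ 1.027 -0.673  0.   ]
 [ 0.077 -0.608  0.   ]
 [ 0.055  0.527  0.   ]]
[ 0.18678773 -0.56963725  0.2177008 ] [-3.10061603e+00 -4.95207622e-01  1.76328448e-04] 0.09300870844759795 0.1
```

View pics/top0b.png

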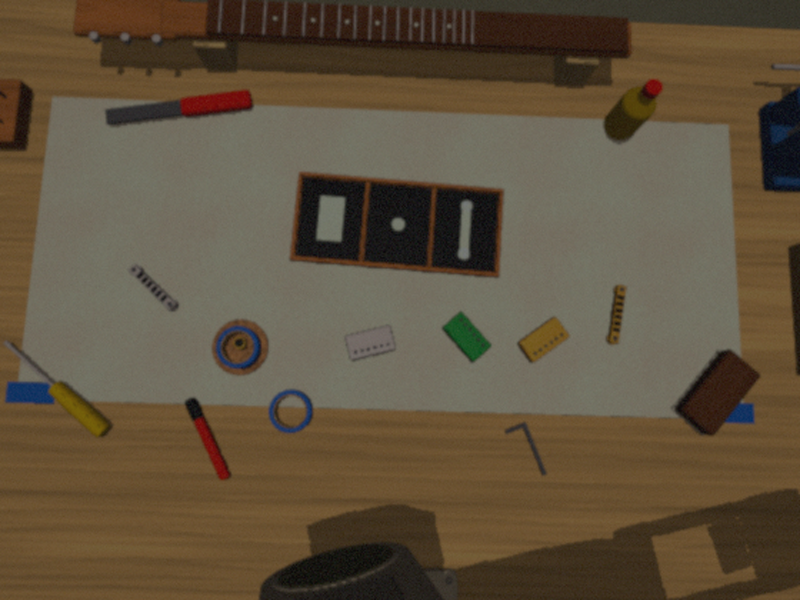

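View pics/scene0.png

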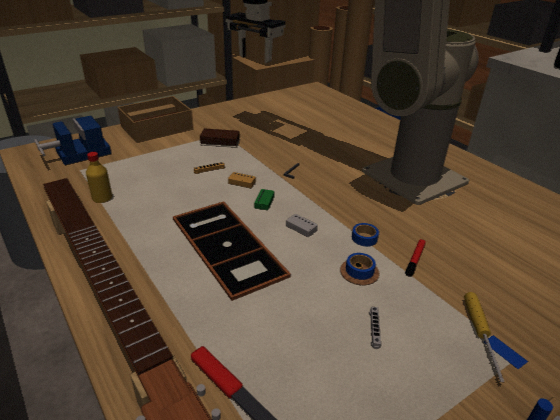

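Top view (800-px image): candidates for the roll are the one on the cork mat (238,346), with the knob in it, and the bare-bench one (290,411). The mat one is farther up the image (+x), so farther from the base. Gold parts: pickup (544,339), bridge (618,315). The green look-alike is at (467,337) and the chrome ones at (370,342) and (153,287). Pads from left to right: pickup (331,218), knob (398,224), bridge (465,229).

```bash
cat > seg.py <<'E'
from h import *
def rectw(n,img,reg,z,s=2000):
    x0,x1,y0,y1=reg; return warp(n,img,x0,x1,y0,y1,z,s)
def toW(reg,px,s=2000): return np.array([reg[1]-px[1]/s, reg[3]-px[0]/s])
def obj(n,img,reg,z,lo,hi,lab=False):
    r=rectw(n,img,reg,z);hsv=cv2.cvtColor(r,cv2.COLOR_BGR2HSV)
    m=cv2.inRange(hsv,lo,hi);m=cv2.morphologyEx(m,cv2.MORPH_CLOSE,np.ones((15,15)))
    c=max(cv2.findContours(m,cv2.RETR_EXTERNAL,cv2.CHAIN_APPROX_NONE)[0],key=cv2.contourArea)
    (cx,cy),(a,b),ang=cv2.minAreaRect(c)
    box=cv2.boxPoints(((cx,cy),(a,b),ang));W=np.array([toW(reg,q) for q in box])
    e=max([(W[1]-W[0]),(W[2]-W[1])],key=np.linalg.norm)
    return toW(reg,(cx,cy)),max(a,b)/2,min(a,b)/2,np.degrees(np.arctan2(e[1],e[0]))%180,r,m
E
python3 - <<'E'
from seg import *
for n in('top','scene'):
    im=cv2.imread(f'pics/{n}0.png')
    f=lambda u,v:w('top',[[u*.7,v*.7]],0)[0,:2]
    def reg(u,v,h=.07): c=f(u,v);return (c[0]-h,c[0]+h,c[1]-h,c[1]+h)
    W=((0,0,95),(180,90,255))
    for nm,u,v,z,lo,hi,h in [('pick',544,339,.020,(12,110,60),(32,255,255),.07),('bridge',618,315,.011,(12,110,60),(32,255,255),.07),('bayP',331,218,.006,*W,.045),('bayK',398,224,.006,*W,.045),('bayB',465,229,.006,*W,.053),
      ('roll',238,346,.024,(95,90,30),(125,255,255),.06),('roll2',290,411,.024,(95,90,30),(125,255,255),.06)]:
        rg=reg(u,v,h)
        c,a,b,g,r,m=obj(n,im,rg,z,lo,hi)
        print(n,nm,c.round(4),round(a,1),round(b,1),round(g,1),round(float(np.hypot(*c)),3))
        cv2.imwrite(f'/tmp/{n}_{nm}.png',np.vstack([cv2.resize(r,(200,200)),cv2.cvtColor(cv2.resize(m,(200,200)),cv2.COLOR_GRAY2BGR)]))
L=[np.hstack([cv2.resize(cv2.imread(f'/tmp/{n}_{k}.png'),(114,228)) for k in('pick','bridge','bayP','bayK','bayB','roll','roll2')]) for n in('top','scene')]
cv2.imwrite('pics/seg1.png',np.vstack(L))
E
```

```text
top pick [ 0.4399 -0.2317] 71.2 37.5 126.6 0.497
top bridge [ 0.483  -0.3459] 91.5 18.3 170.0 0.594
top bayP [0.6173 0.0935] 69.1 36.8 177.4 0.624
top bayK [ 0.6119 -0.0106] 17.5 17.5 90.0 0.612
top bayB [ 0.6074 -0.1143] 91.7 15.6 177.4 0.618
top roll [0.414  0.2169] 62.5 59.8 85.9 0.467
top roll2 [0.3245 0.1363] 60.5 59.0 90.0 0.352
scene pick [ 0.4501 -0.2164] 82.5 64.3 125.2 0.499
scene bridge [ 0.4886 -0.3378] 95.1 36.7 170.3 0.594
scene bayP [0.6191 0.095 ] 70.0 38.1 177.0 0.626
scene bayK [ 0.6141 -0.0083] 18.3 18.3 26.6 0.614
scene bayB [ 0.6087 -0.1127] 92.3 16.5 177.3 0.619
scene roll [0.4236 0.2247] 85.8 60.5 37.6 0.479
scene roll2 [0.3388 0.149 ] 88.7 59.4 40.9 0.37
```

View pics/seg1.png

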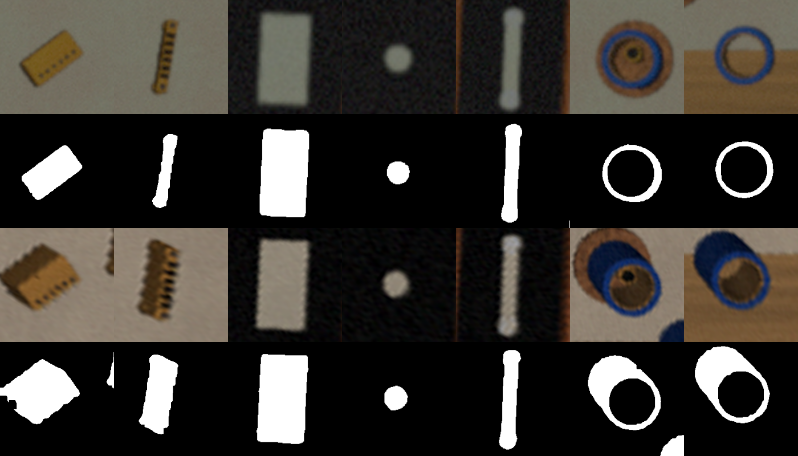

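Masks are clean: pickup (0.441,-0.231) at 126.6°, bridge at 170°, bays at 177.3° and 104 mm apart. The sizes match, and both cameras agree to within 2 mm. The mat roll (r=0.47) is farther from the base than the other (r=0.35), and the crop shows the knob inside it. Next I go to the gold pickup.

Emit:
arm_command(deltas=[[[2,2.7,-0.5,0,0,7],[2,2.7,-0.5,0,0,7],[2,2.7,-0.5,0,0,7],[2,2.7,-0.5,0,0,7],[2,2.7,-0.5,0,0,7],[2,2.7,-0.5,0,0,7],[2,2.7,-0.5,0,0,7],[2,2.7,-0.5,0,0,7],[2,2.7,-0.5,0,0,7],[2,2.7,-0.5,0,0,7],[2,2.7,-0.5,0,0,7],[2,2.7,-0.5,0,0,7]]], gripper=0.4, squeeze=20)

```text
t: 1.1
tool_pos: [0.4274, -0.2445, 0.1581]
orientation: [-1.966, -2.45, 0.0]
force: [0.8, -0.3, 0.4]
opening: 0.0654
gripper_force: 0.0
```

```bash
cat > st.py <<'E'
from h import *
from scipy.spatial.transform import Rotation as Ro
import sys
def st(tgt=None):
    s=monitor.read_state();R=Ro.from_rotvec(s['orientation']).as_matrix()
    P=np.array(s['tool_pos']);yaw=np.degrees(np.arctan2(R[1,1],R[0,1]))
    print('t',round(s['t'],2),'pos cm',(P*100).round(2),'yaw',round(yaw,2),'zax',R[:,2].round(3),'open',round(s['opening']*1e3,1),'gf',round(s['gripper_force'],1),'F',np.round(s['force'],1),'q6',round(np.degrees(s['q'][5])))
    if tgt: 
        t=np.array(tgt[:3]);print('delta cm',(t-P*100).round(2),'dyaw',round((tgt[3]-yaw+180)%360-180,2))
        zt=np.cross(R[:,2],[0,0,-1]);print('tilt fix deg',np.degrees(zt).round(2))
if __name__=='__main__': st([float(a) for a in sys.argv[1:]])
E
python3 st.py 44.1 -23.1 12 36.6
```

```text
t 1.1 pos cm [ 42.74 -24.45  15.81] yaw 12.49 zax [-0.  0. -1.] open 65.4 gf 0.0 F [ 0.8 -0.3  0.4] q6 -48
delta cm [ 1.36  1.35 -3.81] dyaw 24.11
tilt fix deg [-0.01 -0.02 -0.  ]
```

Emit:
arm_command(deltas=[[[0.34,0.34,-1,0,0,6],[0.34,0.34,-1,0,0,6],[0.34,0.34,-1,0,0,6],[0.34,0.33,-1,0,0,6.1],[0,0,-2,0,0,0],[0,0,-2,0,0,0],[0,0,-2,0,0,0],[0,0,-2,0,0,0],[0,0,-1.5,0,0,0],[0,0,-1,0,0,0],[0,0,-0.6,0,0,0],[0,0,-0.3,0,0,0]]])

```text
t: 2.1
tool_pos: [0.44, -0.2323, 0.0038]
orientation: [-1.42, -2.801, -0.0]
force: [0.9, -0.1, 0.1]
opening: 0.0653
gripper_force: 0.0
```

Emit:
arm_command(deltas=[[[0,0,0,0,0,0],[0,0,0,0,0,0],[0,0,0,0,0,0],[0,0,0,0,0,0],[0,0,0,0,0,0],[0,0,0,0,0,0],[0,0,0,0,0,0],[0,0,0,0,0,0]]], gripper=-1)

```text
t: 2.77
tool_pos: [0.4411, -0.233, 0.0054]
orientation: [1.419, 2.801, -0.0]
force: [-1.2, 0.7, 4.9]
opening: 0.0377
gripper_force: 20.0
```

```bash
cat > look.py <<'E'
from seg import *
import sys
G=((12,110,60),(32,255,255))
def meas(n,img,c,z,lo=G[0],hi=G[1],h=.07):
    o=obj(n,img,(c[0]-h,c[0]+h,c[1]-h,c[1]+h),z,lo,hi);return o
E
python3 - <<'E'
from st import *
from look import *
st([44.1,-23.1,.4,36.6])
im=eyes.read_camera('top');cv2.imwrite('pics/g1.png',im)
im2=eyes.read_camera('scene');cv2.imwrite('pics/g1s.png',im2)
cv2.imwrite('pics/g1b.png',np.hstack([cv2.resize(im[180:290,300:460],(400,275)),cv2.resize(im2[130:240,170:330],(400,275))]))
E
```

```text
t 2.77 pos cm [ 44.11 -23.3    0.54] yaw 36.25 zax [ 0.001 -0.001 -1.   ] open 37.7 gf 20.0 F [-1.2  0.7  4.9] q6 -70
delta cm [-0.01  0.2  -0.14] dyaw 0.35
tilt fix deg [0.04 0.06 0.  ]
```

View pics/g1b.png

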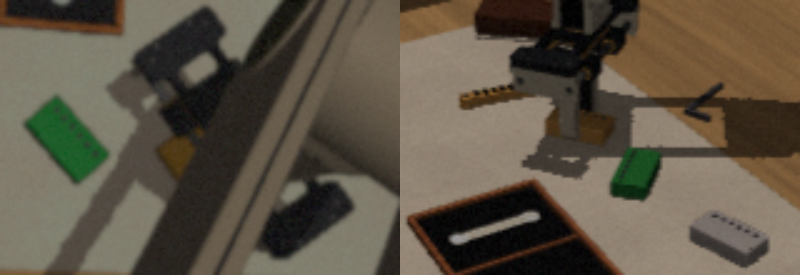

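The fingers are across the gold pickup with a 37.7 mm opening. Lift and carry it to its bay.

Emit:
arm_command(deltas=[[[0,0,1,0,0,0],[0,0,2,0,0,0],[0,0,2,0,0,0],[1,2,2,0,0,3],[1.3,2.4,1,0,0,4],[1.6,3,0,0,0,5],[1.6,3,0,0,0,5],[1.6,3,0,0,0,5],[1.6,3,0,0,0,5],[1.6,3,0,0,0,5],[1.6,3,0,0,0,5],[1.6,3,0,0,0,5]]])

```text
t: 3.87
tool_pos: [0.5758, 0.0231, 0.0849]
orientation: [-0.315, -3.125, 0.0]
force: [-0.0, -0.4, -0.5]
opening: 0.0379
gripper_force: 20.0
```

Emit:
arm_command(deltas=[[[1.6,3,0,0,0,4],[1.2,2,0,0,0,3],[0.8,1.5,0,0,0,2],[0,0,0,0,0,0],[0,0,0,0,0,0],[0,0,0,0,0,0]]])

```text
t: 4.37
tool_pos: [0.6109, 0.0858, 0.0845]
orientation: [-0.077, -3.14, 0.001]
force: [-0.2, 0.2, -1.4]
opening: 0.0379
gripper_force: 20.0
```

```bash
python3 st.py 61.9 9.35 1.15 87.35
```

```text
t 4.37 pos cm [61.09  8.58  8.45] yaw 87.2 zax [-0.001 -0.    -1.   ] open 37.9 gf 20.0 F [-0.2  0.2 -1.4] q6 -84
delta cm [ 0.81  0.77 -7.3 ] dyaw 0.15
tilt fix deg [ 0.02 -0.05  0.  ]
```

Emit:
arm_command(deltas=[[[0.4,0.4,-1,0,0,0.1],[0.4,0.37,-1.5,0,0,0],[0,0,-2,0,0,0],[0,0,-1.5,0,0,0],[0,0,-0.8,0,0,0],[0,0,-0.3,0,0,0],[0,0,-0.2,0,0,0],[0,0,0,0,0,0],[0,0,0,0,0,0],[0,0,0,0,0,0]]])

```text
t: 5.2
tool_pos: [0.6204, 0.0941, 0.0126]
orientation: [0.073, 3.139, 0.0]
force: [-0.6, 1.2, -1.6]
opening: 0.0382
gripper_force: 20.0
```

```bash
python3 st.py 61.9 9.35 1.15 87.35
```

```text
t 5.2 pos cm [62.04  9.41  1.26] yaw 87.34 zax [ 0.002  0.    -1.   ] open 38.2 gf 20.0 F [-0.6  1.2 -1.6] q6 -83
delta cm [-0.14 -0.06 -0.11] dyaw 0.01
tilt fix deg [-0.01  0.1   0.  ]
```

Emit:
arm_command(deltas=[[[-0.1,-0.05,-0.1,0,0,0],[0,0,0,0,0,0],[0,0,0,0,0,0]]])

```text
t: 5.45
tool_pos: [0.6193, 0.0936, 0.0115]
orientation: [0.073, 3.139, 0.0]
force: [1.5, 0.6, 2.6]
opening: 0.0382
gripper_force: 20.0
```

Emit:
arm_command(deltas=[[[0,0,0,0,0,0],[0,0,0,0,0,0],[0,0,0,0,0,0],[0,0,0,0,0,0],[0,0,1,0,0,0],[0,0,2,0,0,0],[0,0,3,0,0,0],[-3,-2,3,0,0,0],[-3,-3,1,0,0,0],[-3,-3,0,0,0,0],[-3,-3,0,0,0,0],[-3,-3,0,0,0,0]]], gripper=0.1)

```text
t: 6.45
tool_pos: [0.4738, -0.0422, 0.1079]
orientation: [0.071, 3.139, -0.001]
force: [0.5, -1.1, 0.1]
opening: 0.0512
gripper_force: 0.0
```

Emit:
arm_command(deltas=[[[-1,-4,0,0,0,0],[-0.4,-4,0,0,0,0],[0,-4,0,0,0,0],[0,-4,0,0,0,0],[0,-4,0,0,0,0]]])

```text
t: 6.87
tool_pos: [0.4606, -0.2434, 0.1081]
orientation: [0.073, 3.139, -0.001]
force: [0.3, -0.7, 0.4]
opening: 0.0512
gripper_force: 0.0
```

```bash
python3 - <<'E'
from st import *
from look import *
st([48.4,-34.6,.4,80])
im=eyes.read_camera('top');cv2.imwrite('pics/p1.png',im)
im2=eyes.read_camera('scene');cv2.imwrite('pics/p1s.png',im2)
for n,i in(('top',im),('scene',im2)):
  for z in(.026,): 
    o=meas(n,i,(.617,.094),z);print(n,o[0],o[1:4])
o=meas('top',im,(.483,-.346),.011);print('bridge',o[0],o[1:4])
cv2.imwrite('pics/p1b.png',np.hstack([cv2.resize(warp('top',im,.54,.69,.02,.17,.006),(380,380)),cv2.resize(warp('scene',im2,.54,.69,.02,.17,.006),(380,380))]))
E
```

```text
t 6.87 pos cm [ 46.06 -24.34  10.81] yaw 87.34 zax [ 0.001 -0.001 -1.   ] open 51.2 gf 0.0 F [ 0.3 -0.7  0.4] q6 -121
delta cm [  2.34 -10.26 -10.41] dyaw -7.34
tilt fix deg [0.05 0.08 0.  ]
top [0.61228173 0.08690379] (135.33580017089844, 119.0636978149414, np.float32(177.22084))
scene [0.62531142 0.10377203] (76.56890869140625, 54.14551544189453, np.float32(177.48312))Traceback (most recent call last):
  File "<stdin>", line 9, in <module>
  File "look.py", line 5, in meas
    o=obj(n,img,(c[0]-h,c[0]+h,c[1]-h,c[1]+h),z,lo,hi);return o
  File "seg.py", line 8, in obj
    c=max(cv2.findContours(m,cv2.RETR_EXTERNAL,cv2.CHAIN_APPROX_NONE)[0],key=cv2.contourArea)
ValueError: max() iterable argument is empty
```

```bash
python3 - <<'E'
from look import *
im=cv2.imread('pics/p1.png');im2=cv2.imread('pics/p1s.png')
o=meas('top',im,(.617,.094),.026,h=.045);print(o[0],o[1:4])
cv2.imwrite('pics/p1b.png',np.hstack([cv2.resize(warp('top',im,.54,.69,.02,.17,.006),(380,380)),cv2.resize(warp('scene',im2,.54,.69,.02,.17,.006),(380,380))]))
E
```

```text
[0.61723484 0.092784  ] (73.90482330322266, 40.28245544433594, np.float32(177.4552))
```

View pics/p1b.png

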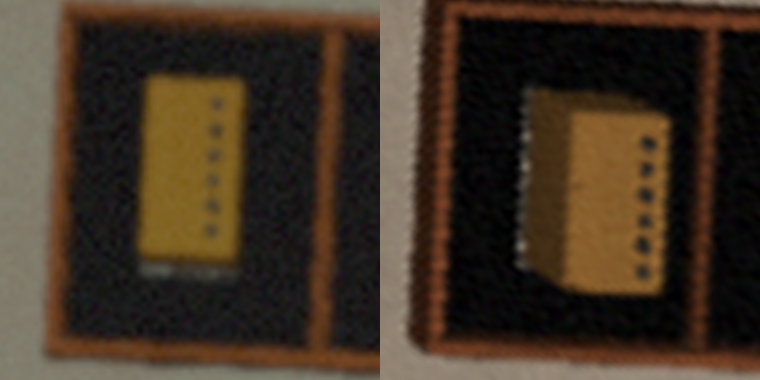

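The pickup lies flat on its silhouette, but a white strip shows at the near (−x) end. I'll quantify it.

```bash
python3 - <<'E'
from h import *
A=cv2.imread('pics/top0.png');B=cv2.imread('pics/p1.png')
# profile along pad x axis through bay centre, averaged over +-12mm in y, plane z=.006
a=[warp('top',I,.56,.68,.0835,.1035,.006,1000).astype(int).mean(1) for I in(A,B)]
for i in list(range(10,36,1))+list(range(88,108)): print(round(.68-(i+.5)/1000,4),a[0][i].round(),a[1][i].round())
C=cv2.imread('pics/scene0.png');D=cv2.imread('pics/p1s.png')
print('scene y profile')
b=[warp('scene',I,.60,.635,.06,.13,.006,1000).astype(int).mean(0) for I in(C,D)]
for i in range(10,26): print(round(.13-(i+.5)/1000,4),b[0][i].round(),b[1][i].round())
E
```

```text
0.6695 [20. 19. 20.] [22. 23. 23.]
0.6685 [20. 19. 19.] [22. 23. 22.]
0.6675 [21. 20. 20.] [23. 23. 22.]
0.6665 [21. 19. 21.] [22. 23. 23.]
0.6655 [22. 19. 21.] [22. 24. 23.]
0.6645 [22. 20. 20.] [20. 22. 22.]
0.6635 [21. 19. 19.] [20. 21. 22.]
0.6625 [20. 18. 18.] [20. 23. 26.]
0.6615 [19. 17. 18.] [22. 28. 34.]
0.6605 [20. 18. 19.] [23. 39. 50.]
0.6595 [21. 19. 19.] [25. 50. 66.]
0.6585 [21. 20. 20.] [27. 65. 87.]
0.6575 [19. 20. 19.] [ 30.  78. 103.]
0.6565 [21. 21. 22.] [ 33.  88. 117.]
0.6555 [26. 27. 27.] [ 35.  95. 125.]
0.6545 [35. 37. 37.] [ 36.  97. 128.]
0.6535 [48. 53. 52.] [ 37.  98. 130.]
0.6525 [61. 68. 66.] [ 37.  97. 129.]
0.6515 [76. 86. 83.] [ 36.  96. 128.]
0.6505 [87. 98. 95.] [ 36.  95. 125.]
0.6495 [ 97. 109. 106.] [ 35.  94. 124.]
0.6485 [102. 114. 111.] [ 36.  94. 124.]
0.6475 [104. 116. 113.] [ 38.  96. 125.]
0.6465 [105. 118. 114.] [ 38.  97. 127.]
0.6455 [105. 118. 114.] [ 37.  97. 128.]
0.6445 [105. 119. 114.] [ 35.  98. 128.]
0.5915 [104. 118. 115.] [ 34.  96. 127.]
0.5905 [105. 118. 116.] [ 31.  90. 121.]
0.5895 [105. 118. 116.] [ 28.  82. 111.]
0.5885 
[... 487 characters left out ...]
[27. 26. 28.]
0.5745 [22. 19. 21.] [27. 26. 28.]
0.5735 [22. 20. 22.] [27. 26. 27.]
0.5725 [22. 21. 23.] [26. 26. 27.]
scene y profile
0.1195 [7. 6. 7.] [7. 7. 6.]
0.1185 [7. 6. 6.] [6. 6. 5.]
0.1175 [5. 5. 5.] [6. 5. 5.]
0.1165 [7. 7. 7.] [10.  9. 10.]
0.1155 [16. 18. 18.] [20. 20. 22.]
0.1145 [36. 41. 43.] [35. 39. 41.]
0.1135 [65. 74. 79.] [48. 55. 59.]
0.1125 [ 93. 106. 113.] [52. 63. 70.]
0.1115 [111. 126. 135.] [45. 60. 71.]
0.1105 [118. 135. 143.] [34. 52. 68.]
0.1095 [119. 136. 144.] [25. 46. 65.]
0.1085 [119. 134. 143.] [21. 44. 64.]
0.1075 [118. 134. 143.] [20. 44. 64.]
0.1065 [118. 133. 142.] [20. 44. 65.]
0.1055 [118. 133. 142.] [20. 45. 65.]
0.1045 [118. 133. 142.] [20. 45. 66.]
```

The white strip is ~2 mm at −x and ~1.7 mm at +y. The edge positions put the centre within about 1 mm, with the angle within 0.1°, so that's well placed. On to the gold bridge.

Emit:
arm_command(deltas=[[[0.5,-2.5,0,0,0,-2],[0.6,-2.6,0,0,0,-2.3],[0.6,-2.6,-0.5,0,0,-2],[0.54,-2.46,-1.5,0,0,-1],[0,0,-2,0,0,0],[0,0,-2,0,0,0],[0,0,-2,0,0,0],[0,0,-1.2,0,0,0],[0,0,-0.7,0,0,0],[0,0,-0.4,0,0,0],[0,0,0,0,0,0]]])

```text
t: 7.88
tool_pos: [0.4833, -0.3425, 0.0037]
orientation: [-0.272, -3.129, -0.0]
force: [-1.0, 0.1, -0.9]
opening: 0.0512
gripper_force: 0.0
```

Emit:
arm_command(deltas=[[[0,0,0,0,0,0],[0,0,0,0,0,0],[0,0,0,0,0,0],[0,0,0,0,0,0],[0,0,0,0,0,0],[0,0,0,0,0,0],[0,0,0,0,0,0],[0,0,0,0,0,0]]], gripper=-1)

```text
t: 8.55
tool_pos: [0.4834, -0.3431, 0.0042]
orientation: [0.273, 3.129, -0.001]
force: [-0.7, -1.2, 2.3]
opening: 0.0134
gripper_force: 20.0
```

```bash
python3 st.py 48.3 -34.5 .4 80
```

```text
t 8.55 pos cm [ 48.34 -34.31   0.42] yaw 80.05 zax [ 0. -0. -1.] open 13.4 gf 20.0 F [-0.7 -1.2  2.3] q6 -120
delta cm [-0.04 -0.19 -0.02] dyaw -0.05
tilt fix deg [0.02 0.02 0.  ]
```

Emit:
arm_command(deltas=[[[0,0,1,0,0,0],[0,0,2,0,0,0],[0,0,2,0,0,0],[0.5,1,1,0,0,0],[1.2,2.2,0,0,0,1],[1.6,3,0,0,0,1],[1.6,3,0,0,0,1],[1.6,3,0,0,0,1],[1.6,3,0,0,0,1],[1.6,3,0,0,0,1],[1.6,2.6,0,0,0,1],[1.1,2,0,0,0,0.3]]])

```text
t: 9.55
tool_pos: [0.6082, -0.1113, 0.064]
orientation: [0.069, 3.141, 0.001]
force: [0.6, -0.2, -0.8]
opening: 0.0142
gripper_force: 20.0
```

Emit:
arm_command(deltas=[[[0,0,-1,0,0,0],[0,0,-1.5,0,0,0],[0,0,-1,0,0,0],[0,0,0,0,0,0],[0,0,0,0,0,0],[0,0,0,0,0,0]]])

```text
t: 10.05
tool_pos: [0.6071, -0.1153, 0.0292]
orientation: [0.074, 3.141, -0.0]
force: [-0.2, 0.4, -1.3]
opening: 0.0135
gripper_force: 20.0
```

```bash
python3 st.py 60.78 -11.36 1.05 87.35
```

```text
t 10.05 pos cm [ 60.71 -11.53   2.92] yaw 87.31 zax [ 0. -0. -1.] open 13.5 gf 20.0 F [-0.2  0.4 -1.3] q6 -103
delta cm [ 0.07  0.17 -1.87] dyaw 0.04
tilt fix deg [0. 0. 0.]
```

Emit:
arm_command(deltas=[[[0.05,0.12,-0.8,0,0,0],[0,0,-0.7,0,0,0],[0,0,-0.3,0,0,0],[0,0,0,0,0,0],[0,0,0,0,0,0],[0,0,0,0,0,0],[0,0,0,0,0,0]]])

```text
t: 10.63
tool_pos: [0.6076, -0.1137, 0.0107]
orientation: [-0.073, -3.141, -0.0]
force: [0.5, -0.1, -1.1]
opening: 0.0138
gripper_force: 20.0
```

```bash
python3 - <<'E'
from st import *
for i in range(4):
    st([60.78,-11.36,1.05,87.35]);eyes.read_camera('top')
E
```

```text
t 10.63 pos cm [ 60.76 -11.37   1.07] yaw 87.35 zax [-0.  0. -1.] open 13.8 gf 20.0 F [ 0.5 -0.1 -1.1] q6 -103
delta cm [ 0.02  0.01 -0.02] dyaw 0.0
tilt fix deg [-0.   -0.01 -0.  ]
t 10.68 pos cm [ 60.77 -11.37   1.08] yaw 87.35 zax [-0.  0. -1.] open 13.9 gf 20.0 F [ 0.2  0.1 -0.6] q6 -103
delta cm [ 0.01  0.01 -0.03] dyaw 0.0
tilt fix deg [-0.   -0.01 -0.  ]
t 10.73 pos cm [ 60.77 -11.37   1.08] yaw 87.35 zax [-0.  0. -1.] open 13.8 gf 20.0 F [-0.4 -0.  -1.6] q6 -103
delta cm [ 0.01  0.01 -0.03] dyaw 0.0
tilt fix deg [-0. -0. -0.]
t 10.78 pos cm [ 60.77 -11.37   1.08] yaw 87.35 zax [ 0. -0. -1.] open 13.9 gf 20.0 F [ 0.2 -0.1 -1.3] q6 -103
delta cm [ 0.01  0.01 -0.03] dyaw -0.0
tilt fix deg [0. 0. 0.]
```

Emit:
arm_command(deltas=[[[0,0,-0.05,0,0,0],[0,0,0,0,0,0],[0,0,0,0,0,0],[0,0,0.5,0,0,0],[0,0,2,0,0,0],[0,0,3,0,0,0],[0,0,3,0,0,-7],[-3,1.4,1,0,0,-7],[-3,1.5,1,0,0,-7],[-3,1.5,0,0,0,-7],[-3,1.5,0,0,0,-7],[-3,1.5,0,0,0,-7]]], gripper=-0.4)

```text
t: 11.83
tool_pos: [0.4567, -0.0392, 0.1159]
orientation: [1.202, 2.901, 0.0]
force: [-0.1, 0.2, 0.8]
opening: 0.0281
gripper_force: 0.0
```

Emit:
arm_command(deltas=[[[-2,1.5,0,0,0,-7],[-1.8,1.5,0,0,0,-7],[0,1,0,0,0,-7],[0,0,0,0,0,-7],[0,0,0,0,0,-7],[0,0,0,0,0,-7],[0,0,0,0,0,-3.3]]], gripper=0.8)

```text
t: 12.42
tool_pos: [0.4199, 0.0005, 0.116]
orientation: [2.227, 2.214, 0.001]
force: [0.7, -0.3, -0.2]
opening: 0.0699
gripper_force: 0.0
```

```bash
python3 - <<'E'
from st import *
from look import *
st([41.4,21.7,.8,0])
im=eyes.read_camera('top');cv2.imwrite('pics/b1.png',im)
im2=eyes.read_camera('scene');cv2.imwrite('pics/b1s.png',im2)
a=np.hstack([cv2.resize(warp('top',im,.54,.68,-.18,-.05,.006),(350,380)),cv2.resize(warp('scene',im2,.54,.68,-.18,-.05,.006),(350,380))])
cv2.imwrite('pics/b1b.png',a)
o=meas('top',im,(.607,-.114),.011,h=.045);print(o[0],o[1:4])
# mat & roll close crop, mat plane
c=cv2.resize(warp('top',im,.35,.48,.15,.28,.004,6000),(600,600));cv2.imwrite('pics/mat.png',c)
E
```

```text
t 12.42 pos cm [41.99  0.05 11.6 ] yaw -0.33 zax [ 0.001 -0.    -1.   ] open 69.9 gf 0.0 F [ 0.7 -0.3 -0.2] q6 -7
delta cm [ -0.59  21.65 -10.8 ] dyaw 0.33
tilt fix deg [0.01 0.07 0.  ]
[ 0.6135  -0.11625] (77.0, 19.5, np.float32(0.0))
```

View pics/b1b.png

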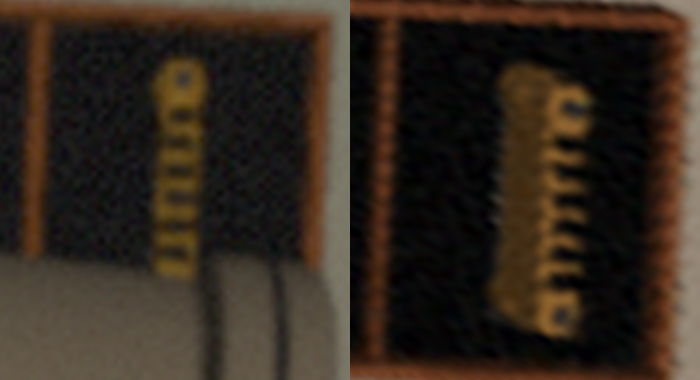

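View pics/mat.png

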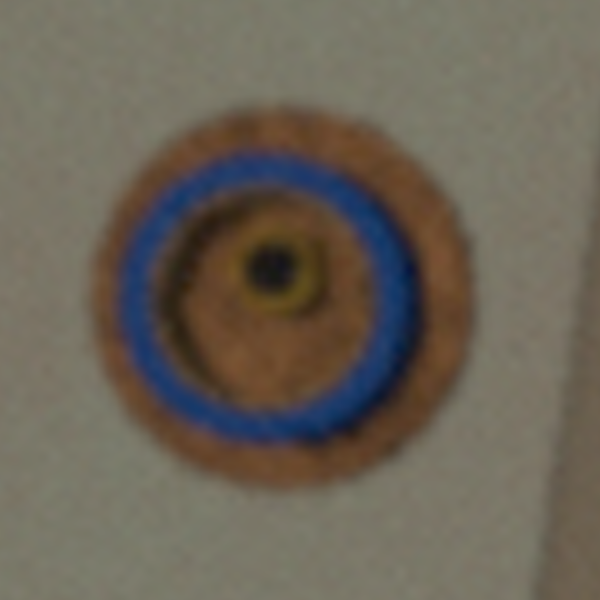

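The bridge lies on its silhouette, upright, with no white showing. The mat crop spans 92..474 × 100..490 px, so its centre is about (0.416,0.219). This is the roll meant: the farthest one, on the cork, with the knob (black dot at 272,267) inside. Now I grip the roll.

Emit:
arm_command(deltas=[[[-0.1,3,0,0,0,0.3],[-0.1,3.5,0,0,0,0],[-0.1,3.5,0,0,0,0],[-0.1,3.5,0,0,0,0],[-0.1,3.5,0,0,0,0],[-0.1,2.5,0,0,0,0],[0,2.05,0,0,0,0],[0,0,-2,0,0,0],[0,0,-2,0,0,0],[0,0,-2,0,0,0],[0,0,-1,0,0,0],[0,0,0,0,0,0]]], squeeze=15)

```text
t: 13.52
tool_pos: [0.4117, 0.2151, 0.043]
orientation: [-2.211, -2.229, 0.007]
force: [-0.4, 0.1, -0.5]
opening: 0.0839
gripper_force: 0.0
```

```bash
python3 st.py 41.4 21.6 .8 0; python3 - <<'E'
from h import *
im=cv2.imread('pics/b1.png');c=warp('top',im,.35,.48,.15,.28,.004,6000)
h=cv2.cvtColor(c,cv2.COLOR_BGR2HSV);m=cv2.inRange(h,(0,70,0),(180,255,255));m[:, 700:]=0
m=cv2.morphologyEx(m,cv2.MORPH_OPEN,np.ones((25,25)));q=max(cv2.findContours(m,0,1)[0],key=cv2.contourArea)
e=cv2.fitEllipse(cv2.convexHull(q));print('mat',.48-e[0][1]/6000,.28-e[0][0]/6000,np.array(e[1])/6)
c=warp('top',im,.35,.48,.15,.28,.028,6000)
h=cv2.cvtColor(c,cv2.COLOR_BGR2HSV);m=cv2.inRange(h,(100,110,50),(125,255,255))
q=max(cv2.findContours(m,0,1)[0],key=cv2.contourArea)
e=cv2.fitEllipse(cv2.convexHull(q));print('roll',.48-e[0][1]/6000,.28-e[0][0]/6000,np.array(e[1])/6)
E
```

```text
t 13.52 pos cm [41.17 21.51  4.3 ] yaw 0.46 zax [-0.004 -0.002 -1.   ] open 83.9 gf 0.0 F [-0.4  0.1 -0.5] q6 21
delta cm [ 0.23  0.09 -3.5 ] dyaw -0.46
tilt fix deg [ 0.1  -0.25  0.  ]
mat 0.4153919830322266 0.21885780843098962 [83.67939758 83.99752299]
roll 0.4134290517171224 0.21607483927408855 [59.58240255 62.39319356]
```

Emit:
arm_command(deltas=[[[0.1,0.05,-1.5,0,0,0],[0,0,-1.2,0,0,0],[0,0,-0.7,0,0,0],[0,0,0,0,0,0],[0,0,0,0,0,0]]])

```text
t: 13.93
tool_pos: [0.415, 0.2163, 0.012]
orientation: [2.214, 2.228, 0.0]
force: [1.2, -0.5, -0.0]
opening: 0.0838
gripper_force: 0.0
```

Emit:
arm_command(deltas=[[[0,0,0,0,0,0],[0,0,0,0,0,0],[0,0,0,0,0,0],[0,0,0,0,0,0],[0,0,0,0,0,0],[0,0,0,0,0,0],[0,0,0,0,0,0]]], gripper=-1)

```text
t: 14.52
tool_pos: [0.4152, 0.2165, 0.0119]
orientation: [2.214, 2.228, 0.001]
force: [-0.9, -1.0, 5.0]
opening: 0.0613
gripper_force: 14.8
```

```bash
python3 st.py 62 20.5 .4 0
```

```text
t 14.52 pos cm [41.52 21.65  1.19] yaw 0.36 zax [ 0.001  0.    -1.   ] open 61.3 gf 14.8 F [-0.9 -1.   5. ] q6 21
delta cm [20.48 -1.15 -0.79] dyaw -0.36
tilt fix deg [-0.02  0.05  0.  ]
```

Emit:
arm_command(deltas=[[[0,0,0.7,0,0,0],[0,0,1.5,0,0,0],[0,0,2,0,0,0],[0,0,2,0,0,0],[2,0,0.5,0,0,0],[3,0,0,0,0,0],[3,-0.2,0,0,0,0],[3,-0.2,0,0,0,0],[3,-0.2,0,0,0,0],[3,-0.3,0,0,0,0],[2,-0.3,0,0,0,0],[1.5,0,0,0,0,0]]])

```text
t: 15.52
tool_pos: [0.6214, 0.2034, 0.0782]
orientation: [2.216, 2.227, -0.001]
force: [1.0, -0.3, 0.3]
opening: 0.0614
gripper_force: 14.8
```

Emit:
arm_command(deltas=[[[0,0,-1.5,0,0,0],[0,0,-2,0,0,0],[0,0,-1.5,0,0,0],[0,0,-1,0,0,0],[0,0,-0.7,0,0,0],[0,0,0,0,0,0],[0,0,0,0,0,0],[0,0,0,0,0,0]]])

```text
t: 16.18
tool_pos: [0.6204, 0.2046, 0.0125]
orientation: [2.214, 2.228, 0.002]
force: [-0.2, -0.5, -0.5]
opening: 0.0618
gripper_force: 14.8
```

```bash
python3 - <<'E'
from st import *
from look import *
st([62,20.5,.8,0])
im=eyes.read_camera('top');cv2.imwrite('pics/k1.png',im)
im2=eyes.read_camera('scene');cv2.imwrite('pics/k1s.png',im2)
c=cv2.resize(warp('top',im,.35,.48,.15,.28,.004,6000),(390,390))
d=cv2.resize(im2[180:300,240:400],(400,300));d=cv2.copyMakeBorder(d,0,90,0,0,0)
cv2.imwrite('pics/k1b.png',np.hstack([c,d]))
E
```

```text
t 16.18 pos cm [62.04 20.46  1.25] yaw 0.36 zax [ 0.002  0.    -1.   ] open 61.8 gf 14.8 F [-0.2 -0.5 -0.5] q6 13
delta cm [-0.04  0.04 -0.45] dyaw -0.36
tilt fix deg [-0.02  0.09  0.  ]
```

View pics/k1b.png

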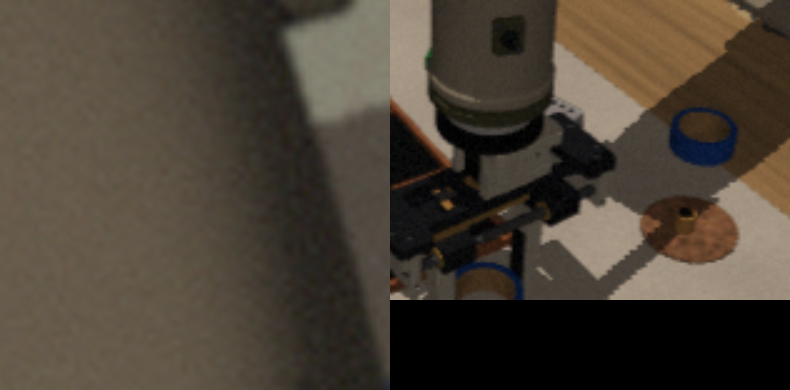

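The knob stands alone on the cork and the roll is in the fingers over the parking place. Set it down and retreat.

Emit:
arm_command(deltas=[[[0,0,-0.3,0,0,0],[0,0,-0.15,0,0,0],[0,0,0,0,0,0],[0,0,0,0,0,0],[0,0,0,0,0,0]]])

```text
t: 16.7
tool_pos: [0.6205, 0.2045, 0.0078]
orientation: [2.214, 2.228, 0.002]
force: [-0.4, -0.1, 5.1]
opening: 0.0616
gripper_force: 14.8
```

Emit:
arm_command(deltas=[[[0,0,0,0,0,0],[0,0,0,0,0,0],[0,0,0,0,0,0],[0,0,0.5,0,0,0],[0,0,2,0,0,0],[0,0,3,0,0,0],[-1,-2,2,0,0,0],[-2,-3,0.5,0,0,0],[-2,-3,0,0,0,0],[-2,-3,0,0,0,0],[-3,-2,0,0,0,0],[-3,-2,0,0,0,0]]], gripper=0.6)

```text
t: 17.7
tool_pos: [0.4887, 0.0531, 0.087]
orientation: [2.215, 2.227, 0.0]
force: [-0.5, 0.3, 0.4]
opening: 0.0744
gripper_force: 0.0
```

Emit:
arm_command(deltas=[[[-2,-2,0,0,0,0],[-1,-2,0,0,0,0],[0,0,0,0,0,0]]], gripper=-0.3)

```text
t: 17.95
tool_pos: [0.4577, 0.0119, 0.0868]
orientation: [2.216, 2.226, -0.002]
force: [-0.5, 0.1, 0.4]
opening: 0.0587
gripper_force: 0.0
```

```bash
python3 - <<'E'
from st import *
from look import *
st([42,21.6,.8,0])
im=eyes.read_camera('top');cv2.imwrite('pics/k2.png',im)
im2=eyes.read_camera('scene');cv2.imwrite('pics/k2s.png',im2)
c=warp('top',im,.385,.455,.18,.25,.021,6000)
h=cv2.cvtColor(c,cv2.COLOR_BGR2HSV)
m=cv2.inRange(h,(0,0,0),(180,255,45))
for q in cv2.findContours(m,0,1)[0]:
    if cv2.contourArea(q)>300:
        (a,b),r=cv2.minEnclosingCircle(q);print('dark',.455-b/6000,.25-a/6000,r/6)
c2=warp('scene',im2,.385,.455,.18,.25,.021,6000)
r1=cv2.resize(warp('top',im,.56,.68,.14,.26,.024,4000),(390,390))
cv2.imwrite('pics/k2b.png',np.hstack([cv2.resize(c,(260,390)) if 0 else cv2.resize(c,(390,390)),r1]))
o=meas('top',im,(.62,.205),.024,(100,110,50),(125,255,255),.045);print('roll parked',o[0],o[1:4])
E
```

```text
t 17.95 pos cm [45.77  1.19  8.68] yaw 0.25 zax [-0.001 -0.001 -1.   ] open 58.7 gf 0.0 F [-0.5  0.1  0.4] q6 -5
delta cm [-3.77 20.41 -7.88] dyaw -0.25
tilt fix deg [ 0.06 -0.05  0.  ]
dark 0.42078736368815106 0.2170547866821289 4.705290158589681
roll parked [0.61825 0.2045 ] (61.164730072021484, 58.33631134033203, np.float32(45.00003))
```

View pics/k2b.png

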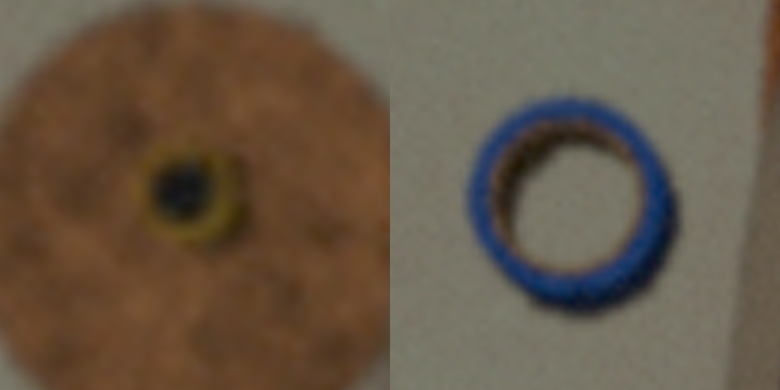

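The knob stands upright with its dot at (183,188), i.e. (0.421,0.217) by camera. The parked roll is flat at (0.620,0.2045). Tool readings show a camera bias of about −2 mm in x. Now take the knob.

Emit:
arm_command(deltas=[[[-0.6,2.5,0,0,0,0],[-0.6,3.5,0,0,0,0],[-0.6,3.5,0,0,0,0],[-0.6,3.5,0,0,0,0],[-0.6,3.5,0,0,0,0],[-0.5,2.5,0,0,0,0],[0,1.5,0,0,0,0],[0,0,-1.5,0,0,0],[0,0,-1.5,0,0,0],[0,0,-1,0,0,0],[0,0,0,0,0,0],[0,0,0,0,0,0]]], squeeze=10)

```text
t: 19.05
tool_pos: [0.4242, 0.2195, 0.0463]
orientation: [-2.214, -2.228, 0.002]
force: [0.3, -0.4, -0.1]
opening: 0.0328
gripper_force: 0.0
```

```bash
python3 st.py 42.25 21.7 .8 0
```

```text
t 19.05 pos cm [42.42 21.95  4.63] yaw 0.37 zax [-0.002 -0.001 -1.   ] open 32.8 gf 0.0 F [ 0.3 -0.4 -0.1] q6 21
delta cm [-0.17 -0.25 -3.83] dyaw -0.37
tilt fix deg [ 0.03 -0.1   0.  ]
```

Emit:
arm_command(deltas=[[[-0.12,-0.2,-1.5,0,0,0],[0,0,-1.3,0,0,0],[0,0,-0.7,0,0,0],[0,0,-0.3,0,0,0],[0,0,0,0,0,0],[0,0,0,0,0,0]]])

```text
t: 19.55
tool_pos: [0.4241, 0.2175, 0.0096]
orientation: [2.215, 2.228, 0.001]
force: [0.2, 0.4, 1.2]
opening: 0.0323
gripper_force: 0.0
```

Emit:
arm_command(deltas=[[[0,0,0,0,0,0],[0,0,0,0,0,0],[0,0,0,0,0,0],[0,0,0,0,0,0],[0,0,0,0,0,0],[0,0,0,0,0,0]]], gripper=-1)

```text
t: 20.05
tool_pos: [0.424, 0.2176, 0.0094]
orientation: [2.214, 2.228, 0.002]
force: [-1.8, -0.2, 5.3]
opening: 0.0187
gripper_force: 10.0
```

```bash
python3 st.py 61.38 -1.0 1 0
```

```text
t 20.05 pos cm [42.4  21.76  0.94] yaw 0.35 zax [ 0.001  0.    -1.   ] open 18.7 gf 10.0 F [-1.8 -0.2  5.3] q6 21
delta cm [ 18.98 -22.76   0.06] dyaw -0.35
tilt fix deg [-0.02  0.06  0.  ]
```

Emit:
arm_command(deltas=[[[0,0,0.7,0,0,0],[0,0,2,0,0,0],[0,0,2,0,0,0],[1,-1.2,1.5,0,0,0],[2,-2.4,0,0,0,0],[2.3,-2.8,0,0,0,0],[2.3,-2.8,0,0,0,0],[2.3,-2.8,0,0,0,0],[2.3,-2.8,0,0,0,0],[2.3,-2.8,0,0,0,0],[2.3,-2.8,0,0,0,0],[1.2,-1.4,0,0,0,0]]])

```text
t: 21.05
tool_pos: [0.6053, -0.0042, 0.0712]
orientation: [2.216, 2.225, -0.0]
force: [1.3, 0.5, -0.6]
opening: 0.0184
gripper_force: 10.0
```

Emit:
arm_command(deltas=[[[1,-1,-1,0,0,0],[0,0,-2,0,0,0],[0,0,-1,0,0,0],[0,0,0,0,0,0],[0,0,0,0,0,0],[0,0,0,0,0,0]]])

```text
t: 21.55
tool_pos: [0.6135, -0.0102, 0.0315]
orientation: [2.214, 2.229, 0.0]
force: [0.3, 0.0, -0.5]
opening: 0.0185
gripper_force: 10.0
```

```bash
python3 st.py 61.4 -1.0 1.15 0
```

```text
t 21.55 pos cm [61.35 -1.02  3.15] yaw 0.39 zax [ 0.  0. -1.] open 18.5 gf 10.0 F [ 0.3  0.  -0.5] q6 -6
delta cm [ 0.05  0.02 -2.  ] dyaw -0.39
tilt fix deg [-0.    0.01  0.  ]
```

Emit:
arm_command(deltas=[[[0.05,0,-1,0,0,0],[0,0,-0.6,0,0,0],[0,0,-0.3,0,0,0],[0,0,-0.08,0,0,0],[0,0,0,0,0,0],[0,0,0,0,0,0]]])

```text
t: 22.05
tool_pos: [0.6139, -0.0105, 0.011]
orientation: [-2.214, -2.228, 0.0]
force: [-0.0, 1.3, 0.3]
opening: 0.0183
gripper_force: 10.0
```

Emit:
arm_command(deltas=[[[0,0,0,0,0,0],[0,0,0,0,0,0],[0,0,0,0,0,0],[0,0,0.5,0,0,0],[0,0,2,0,0,0],[0,0,3,0,0,0],[-1,0,2,0,0,0],[-3,0,0,0,0,0],[-3,0,0,0,0,0],[-3,0,0,0,0,0],[-3,0,0,0,0,0],[-3,0,0,0,0,0]]], gripper=-0.3)

```text
t: 23.05
tool_pos: [0.4528, -0.0107, 0.0862]
orientation: [2.214, 2.228, 0.0]
force: [-0.7, -0.2, 1.0]
opening: 0.0325
gripper_force: 0.0
```

```bash
python3 - <<'E'
from st import *
from look import *
st([62,20.5,.8,0])
im=eyes.read_camera('top');cv2.imwrite('pics/q1.png',im)
im2=eyes.read_camera('scene');cv2.imwrite('pics/q1s.png',im2)
a=cv2.resize(warp('top',im,.53,.70,-.19,.17,.006,3000),(790,373))
b=cv2.resize(warp('scene',im2,.53,.70,-.19,.17,.006,3000),(790,373))
cv2.imwrite('pics/q1b.png',cv2.resize(np.vstack([a,b]),(620,586)))
E
```

```text
t 23.05 pos cm [45.28 -1.07  8.62] yaw 0.35 zax [ 0.001 -0.    -1.   ] open 32.5 gf 0.0 F [-0.7 -0.2  1. ] q6 -8
delta cm [16.72 21.57 -7.82] dyaw -0.35
tilt fix deg [0.   0.03 0.  ]
```

View pics/q1b.png

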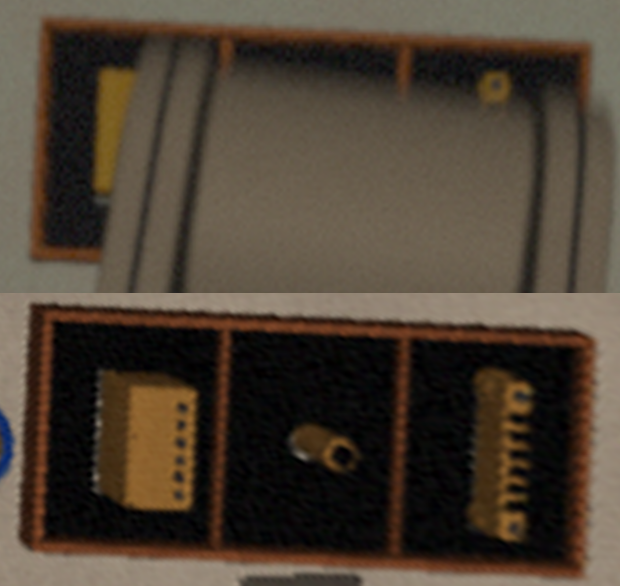

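The knob stands on its disc with only a thin crescent of white at its +y side. Now I bring the roll back.

Emit:
arm_command(deltas=[[[1,1.5,0,0,0,-0.3],[2,2.5,0,0,0,0],[2.5,3,0,0,0,0],[2.5,3,0,0,0,0],[2.5,3,0,0,0,0],[2.5,3,0,0,0,0],[2,3,0,0,0,0],[1.25,1.5,0,0,0,0],[0.5,1,0,0,0,0],[0,0,-1,0,0,0],[0,0,-2,0,0,0],[0,0,-1,0,0,0]]], gripper=0.75, squeeze=15)

```text
t: 24.15
tool_pos: [0.6201, 0.2031, 0.0434]
orientation: [-2.22, -2.221, 0.004]
force: [-1.4, -0.5, -0.6]
opening: 0.0814
gripper_force: 0.0
```

Emit:
arm_command(deltas=[[[0,0,0,0,0,0],[0,0,0,0,0,0],[0,0,0,0,0,0]]])

```text
t: 24.4
tool_pos: [0.6216, 0.2036, 0.0467]
orientation: [2.221, 2.221, 0.0]
force: [-0.6, -0.8, 0.9]
opening: 0.0809
gripper_force: 0.0
```

```bash
python3 st.py 62.05 20.45 .8 0
```

```text
t 24.4 pos cm [62.16 20.36  4.67] yaw 0.0 zax [ 0.  0. -1.] open 80.9 gf 0.0 F [-0.6 -0.8  0.9] q6 14
delta cm [-0.11  0.09 -3.87] dyaw -0.0
tilt fix deg [-0.    0.03  0.  ]
```

Emit:
arm_command(deltas=[[[-0.1,0.1,-1.5,0,0,0],[0,0,-1.2,0,0,0],[0,0,-0.8,0,0,0],[0,0,-0.35,0,0,0],[0,0,0,0,0,0],[0,0,0,0,0,0]]])

```text
t: 24.9
tool_pos: [0.6205, 0.2053, 0.0076]
orientation: [-2.22, -2.222, 0.0]
force: [0.0, -0.4, -0.1]
opening: 0.0818
gripper_force: 0.0
```

Emit:
arm_command(deltas=[[[0,0,0,0,0,0],[0,0,0,0,0,0],[0,0,0,0,0,0],[0,0,0,0,0,0],[0,0,0,0,0,0],[0,0,0,0,0,0],[0,0,0,0,0,0]]], gripper=-1)

```text
t: 25.48
tool_pos: [0.6209, 0.2054, 0.0081]
orientation: [2.22, 2.222, 0.001]
force: [-0.4, -1.0, 4.6]
opening: 0.0619
gripper_force: 15.0
```

```bash
python3 st.py 41.74 21.95 1.25 0
```

```text
t 25.48 pos cm [62.09 20.54  0.81] yaw 0.05 zax [ 0.001  0.    -1.   ] open 61.9 gf 15.0 F [-0.4 -1.   4.6] q6 14
delta cm [-20.35   1.41   0.44] dyaw -0.05
tilt fix deg [-0.01  0.05  0.  ]
```

Emit:
arm_command(deltas=[[[0,0,0.7,0,0,0],[0,0,2,0,0,0],[0,0,2,0,0,0],[-1.3,0.1,1,0,0,0],[-2.5,0.2,0,0,0,0],[-3,0.2,0,0,0,0],[-3,0.2,0,0,0,0],[-3,0.2,0,0,0,0],[-3,0.2,0,0,0,0],[-2.5,0.2,0,0,0,0],[-1.5,0.15,0,0,0,0],[-0.5,0,0,0,0,0]]])

```text
t: 26.48
tool_pos: [0.415, 0.2199, 0.0642]
orientation: [-2.219, -2.223, 0.002]
force: [-1.2, -0.7, -0.3]
opening: 0.0614
gripper_force: 15.0
```

Emit:
arm_command(deltas=[[[0,0,-1.5,0,0,0],[0,0,-2,0,0,0],[0,0,-1,0,0,0],[0,0,0,0,0,0],[0,0,0,0,0,0],[0,0,0,0,0,0]]])

```text
t: 26.98
tool_pos: [0.4183, 0.2199, 0.0203]
orientation: [2.221, 2.222, 0.001]
force: [-0.6, -0.4, -0.5]
opening: 0.0617
gripper_force: 15.0
```

```bash
python3 st.py 41.74 21.97 1.22 0
```

```text
t 26.98 pos cm [41.83 21.99  2.03] yaw 0.03 zax [ 0.001  0.    -1.   ] open 61.7 gf 15.0 F [-0.6 -0.4 -0.5] q6 21
delta cm [-0.09 -0.02 -0.81] dyaw -0.03
tilt fix deg [-0.01  0.03  0.  ]
```

Set it down, release, lift, and swing off toward −y so both cameras see everything.

Emit:
arm_command(deltas=[[[-0.05,0,-0.4,0,0,0],[-0.05,0,-0.25,0,0,0],[0,0,-0.15,0,0,0],[0,0,0,0,0,0],[0,0,0,0,0,0],[0,0,0,0,0,0]]])

```text
t: 27.48
tool_pos: [0.4168, 0.22, 0.012]
orientation: [2.22, 2.222, 0.001]
force: [-1.4, -1.0, 4.0]
opening: 0.0621
gripper_force: 15.0
```

Emit:
arm_command(deltas=[[[0,0,0,0,0,0],[0,0,0,0,0,0],[0,0,0,0,0,0],[0,0,0.5,0,0,0],[0,0,2,0,0,0],[0,0,3,0,0,0],[0,0,3,0,0,0],[0,-2,2,0,0,0],[0,-3,2,0,0,0],[0,-3,1,0,0,0],[0,-3,0,0,0,0],[0,-3,0,0,0,0]]], gripper=0.6)

```text
t: 28.48
tool_pos: [0.4171, 0.0787, 0.1481]
orientation: [2.218, 2.222, 0.003]
force: [0.2, -0.4, -0.5]
opening: 0.0745
gripper_force: 0.0
```

Emit:
arm_command(deltas=[[[0,-4,0,0,0,0],[0,-4,0,0,0,0],[0,-4,0,0,0,0],[0,-4,0,0,0,0],[0,-4,0,0,0,0],[0,-4,0,0,0,0],[0,-4,0,0,0,0],[-1,-4,0,0,0,0],[-1,-4,0,0,0,0],[-1,-3,0,0,0,0],[-1,-3,0,0,0,0],[-1,-3,0,0,0,0]]])

```text
t: 29.48
tool_pos: [0.3656, -0.3718, 0.1468]
orientation: [2.221, 2.222, 0.0]
force: [0.3, -0.4, 0.7]
opening: 0.0745
gripper_force: 0.0
```

Emit:
arm_command(deltas=[[[-2,-3,0,0,0,0],[-2,-3,0,0,0,0],[-2,-3,0,0,0,0],[-2,-2,0,0,0,0],[-2,-2,0,0,0,0],[0,0,0,0,0,0],[0,0,0,0,0,0]]])

```text
t: 30.07
tool_pos: [0.2654, -0.5009, 0.1465]
orientation: [-2.223, -2.219, -0.0]
force: [0.1, -0.1, -0.2]
opening: 0.0744
gripper_force: 0.0
```

```bash
python3 - <<'E'
from st import *
from look import *
st([62,20.5,.8,0])
im=eyes.read_camera('top');cv2.imwrite('pics/z1.png',im)
im2=eyes.read_camera('scene');cv2.imwrite('pics/z1s.png',im2)
a=cv2.resize(warp('top',im,.53,.70,-.19,.17,.006,3000),(790,373))
b=cv2.resize(np.hstack([warp('top',im,.35,.48,.15,.28,.004,3000),warp('scene',im2,.35,.48,.15,.28,.004,3000)]),(440,220))
b=np.hstack([b,cv2.resize(im,(350,220))])
cv2.imwrite('pics/z1b.png',np.vstack([a,b]))
c=warp('top',im,.35,.48,.15,.28,.004,6000)
h=cv2.cvtColor(c,cv2.COLOR_BGR2HSV);m=cv2.inRange(h,(0,70,0),(180,255,255));m[:,700:]=0
m=cv2.morphologyEx(m,cv2.MORPH_OPEN,np.ones((25,25)));q=max(cv2.findContours(m,0,1)[0],key=cv2.contourArea)
e=cv2.fitEllipse(cv2.convexHull(q));print('mat',.48-e[0][1]/6000,.28-e[0][0]/6000)
c=warp('top',im,.35,.48,.15,.28,.028,6000)
h=cv2.cvtColor(c,cv2.COLOR_BGR2HSV);m=cv2.inRange(h,(100,110,50),(125,255,255))
q=max(cv2.findContours(m,0,1)[0],key=cv2.contourArea)
e=cv2.fitEllipse(cv2.convexHull(q));print('roll',.48-e[0][1]/6000,.28-e[0][0]/6000)
o=meas('top',im,(.607,-.114),.011,h=.045);print('bridge',o[0],o[1:4])
o=meas('top',im,(.612,-.011),.023,h=.03);print('knob',o[0],o[1:4])
E
```

```text
t 30.07 pos cm [ 26.54 -50.09  14.65] yaw -0.11 zax [-0.  0. -1.] open 74.4 gf 0.0 F [ 0.1 -0.1 -0.2] q6 -67
delta cm [ 35.46  70.59 -13.85] dyaw 0.11
tilt fix deg [-0.02 -0.   -0.  ]
mat 0.414877685546875 0.21732949829101567
roll 0.4158654378255208 0.21851622009277347
bridge [ 0.60728633 -0.11420592] (90.36625671386719, 19.117259979248047, np.float32(177.38045))
knob [ 0.61304245 -0.01122642] (21.028339385986328, 19.862794876098633, np.float32(29.054611))
```

View pics/z1b.png

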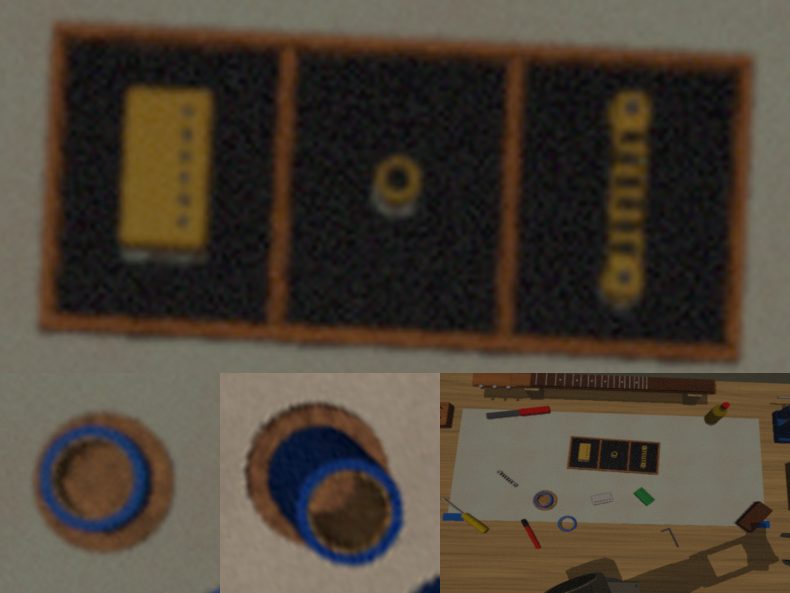

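Everything is in place, but the knob shows a white crescent at its −x side. I'll quantify the visible white against a model of the expected visibility.

```bash
python3 - <<'E'
from h import *
from scipy.optimize import minimize
# model: white silhouette (fit before), object convex hull projected covers it; compare predicted visible-white blue-ish image
def prep(n,tag,reg):
    return warp(n,cv2.imread(f'pics/{n}0.png'),*reg,.006,2000).astype(float),warp(n,cv2.imread(f'pics/z1{tag}.png'),*reg,.006,2000).astype(float)
def hull(n,pts):
    K,R,t=cam(n);c=-R.T@t
    d=pts-c;return (c+d*((.006-c[2])/d[:,2])[:,None])[:,:2]
def run(name,bay,dims,yaw,h):
    th=np.linspace(0,2*np.pi,60)
    reg=(bay[0]-h,bay[0]+h,bay[1]-h,bay[1]+h)
    y=np.radians(yaw)
    def base(dx,dy):
        if name=='knob': q=np.c_[.0095*np.cos(th),.0095*np.sin(th)]
        else:
            q=np.array([[.035,.019],[.035,-.019],[-.035,-.019],[-.035,.019]])@np.array([[np.cos(y),np.sin(y)],[-np.sin(y),np.cos(y)]])
        return q+[bay[0]+dx,bay[1]+dy]
    for n,tag in(('top',''),('scene','s')):
        A,B=prep(n,tag,reg)
        white=A[...,0]>.5*(A[...,0].max()+np.median(A[:15,:,0])) 
        wx=np.argwhere(white).mean(0);off=np.array([reg[1]-wx[0]/2000-bay[0],reg[3]-wx[1]/2000-bay[1]])
        W,D=np.percentile(A[...,0],98 if white.mean()>.05 else 99.5),np.median(A[:15,:,0])
        fr=np.clip((A[...,0]-D)/(W-D),0,1)
        def pred(dx,dy):
            q=base(dx+off[0],dy+off[1]);P=np.vstack([np.c_[q,np.full(len(q),.006)],np.c_[q,np.full(len(q),.006+dims)]])
            g=hull(n,P);g=np.c_[(reg[3]-g[:,1])*2000,(reg[1]-g[:,0])*2000]
            m=np.zeros(fr.shape,np.uint8);cv2.fillConvexPoly(m,cv2.convexHull(np.round(g*16).astype(np.int32)),1,shift=4)
            return cv2.GaussianBlur(((white)&(m==0)).astype(float),(0,0),2.5),cv2.dilate(m,np.ones((3,3)))
        best=[]
        obs=np.clip((B[...,0]-D)/(W-D),0,1)
        # whiteness: remove gold by saturation
        sat=(B.max(2)-B.min(2))/np.maximum(B.max(2),1); obs=obs*(sat<.35)
        for dx in np.arange(-4,4.1,.5):
            for dy in np.arange(-4,4.1,.5):
                m,_=pred(dx/1e3,dy/1e3);best.append((((m-obs)**2).sum(),dx,dy))
        best.sort();print(name,n,'off of bay',(off*1e3).round(1),'offset mm dx,dy best:',[(round(a),b,c) for a,b,c in best[:4]],'vis white mm2',round(obs.sum()/4,1))
run('knob',(.6125,-.0100),.017,0,.03)
run('pickup',(.618,.0940),.020,177.4,.045)
E
```

```text
knob top off of bay [-0.3 -0.4] offset mm dx,dy best: [(31, np.float64(1.0), np.float64(-0.5)), (32, np.float64(1.5), np.float64(-0.5)), (35, np.float64(1.0), np.float64(-1.0)), (35, np.float64(1.5), np.float64(-1.0))] vis white mm2 136.4
knob scene off of bay [1.5 1.5] offset mm dx,dy best: [(13, np.float64(3.0), np.float64(0.5)), (13, np.float64(3.5), np.float64(1.5)), (13, np.float64(2.5), np.float64(0.0)), (13, np.float64(3.5), np.float64(1.0))] vis white mm2 61.4
pickup top off of bay [-0.7 -0.5] offset mm dx,dy best: [(48, np.float64(1.0), np.float64(-2.0)), (49, np.float64(1.0), np.float64(-1.5)), (51, np.float64(1.0), np.float64(-1.0)), (51, np.float64(1.0), np.float64(-0.5))] vis white mm2 180.5
pickup scene off of bay [1.  0.9] offset mm dx,dy best: [(45, np.float64(2.0), np.float64(-1.5)), (46, np.float64(1.5), np.float64(-1.5)), (46, np.float64(2.5), np.float64(-1.5)), (46, np.float64(1.0), np.float64(-1.5))] vis white mm2 127.9
```

The fits put both parts within about 2 mm of their silhouettes. The roll is within about 1 mm of the mat centre, and nothing else moved. Handing in.

```bash
python3 -c "
from plant import ticket
print(ticket.close_job())"
```

```text
the job is handed in; nothing more can be done
None
```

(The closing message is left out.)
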